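# Raise the counterweighted barrier and feed a cell pack into the test station

### The job

Push the counterweighted barrier arm of the cell test station up past its balance point so that it stays raised by itself; then push the blue cell pack standing in the lane along it, under the raised arm, until it sits fully home against the end stop. Only push with the fingers: do not grasp or lift anything, keep the pack upright, and leave the spare pack, the bottle and the wrench alone. Finish with the barrier still raised and the robot clear of everything.

Things in the scene. Friction and masses are not known exactly. Their poses are not given: they have to be found in the camera images.
- station: Fixed test station, mm. Origin on the bench, mid-lane, below the barrier. y runs along the lane to the end stop (robot's left, within 0.25 rad), x away from the robot. Slide plate 8 thick from y=-260; guides inside x=+-31, 24 high; end stop 90 wide, 75 high, face at y=150; tester box behind it 95 high, to y=255. Hinge cheeks 100 high at x 110 to 150, y -39 to 39.
- gate (a joint): Barrier arm angle, rad: 0 lowered, level across the lane; grows as the free end (robot's side) rises and swings away from the robot; 1.65 fully raised, upright at the hinge, clear of the lane. Balance point about 0.65: below it the arm falls back, beyond it the arm falls over by itself to 1.65 in about a second and stays. About 3 N at the handle or 2 N up at the free end moves it.
- gate_handle (a point): Good point to push: on the axis of the round side handle, 14 mm thick, fixed to the arm. An upright stands on the bar 60 mm before the hinge; the handle juts from its top to the station's -y side, to y=-120; this point is at y=-85. Lowered it is 200 mm above the bench. Pushed level away from the robot (station +x) it swings over the hinge, 134 mm from the axis, and raises the arm.
- gate_hinge (a point): Hinge axis of the barrier arm, parallel to the lane, 80 mm above the bench at station x=130, y=0. From it a flat steel bar 36 mm wide, 12 thick reaches 220 mm over the lane towards the robot, level when lowered (underside 74 mm up). A steel counterweight 44 mm across sits on a tail 45 mm above and 45 mm beyond the hinge and swings down behind it as the arm rises.
- cell_center (a point): Centre (half-way up) of the loose blue cell pack upright in the lane, on the -y side of the barrier: 54 mm across the lane, 90 along it, 90 high, about 0.75 kg, 4 mm play to each guide. Axes as the station's within about 0.04 rad. Pushed at or below mid-height it slides without tipping. Its top is 24 mm above the lowered arm's underside.
- home (a point): Where the pack's centre is when it is fully home against the end stop: station (0, 105, 53) mm, axes as the station's. Fixed to the station.
- spare_center (a point): Centre of the spare blue cell pack, the same size and look as the other, upright on the bench well off the station to the robot's right. To be left alone.
- bottle_center (a point): Centre of an upright clear drinking bottle, 60 mm across and 190 mm high, on the bench to the robot's left. To be left alone.
- wrench_grip (a point): Middle of the handle of a steel wrench 160 mm long lying flat on the bench, near the robot on its left. To be left alone.
Things that resemble listed ones, but are neither listed nor needed, are in the scene too. What is shaped like the part that bears cell_center but pink or red is not meant.

How it is judged:
By the outcome, as a careful person would: the job done as asked, in the order asked, and still so for the second after the job is handed in, with the robot touching nothing.
It also fails if it takes over 48 s, if anything falls off the work surface, if the arm or the gripper's body presses on something with over 40 N, if the wrist force passes 120 N, or if a joint passes its speed limit or range.

### The arm

A 6-joint arm with a two-finger parallel gripper is mounted at the origin on the work surface. World frame = base frame: x ahead of the robot, y to its left, z up, the work surface at z = 0. Lengths are in m, angles in rad, forces in N, time in s.
With the tool pointing down it reaches from about 0.35 to 0.975 m from the base axis. Payload 4.9 kg.
Tool frame: the origin (TCP) lies on the mounting face of the last link; the fingertips stand 173 mm ahead of it and the grasp point (between the pads) lies 155 mm ahead of it; z points along the fingers, y is the direction in which the jaws open and shut (so a half turn about z gives the same grasp; the last joint's range is limited). The gripper opens to 85 mm and grips with 20 to 120 N. Pads are 22 mm wide; open, the fingers measure 114 mm over their backs; the gripper's body (76 mm by 85 mm) begins 54 mm behind the grasp point. The pads swing forward as they close: fully open they stand 13 mm farther back than shut.
Start: joints at [1.066, 0.053, 1.613, -0, 1.476, -0.119], TCP at [0.235, 0.579, 0.405] pointing down, gripper open.
Joint ranges: [-3.01, 3.01], [-1.01, 2.22], [0.06, 2.58], [-1.02, 4.17], [0.09, 2.62], [-3.14, 3.14]. Speed limits (rad/s): [2.57, 2.57, 3.14, 3.14, 3.14, 3.14].

### API

Orientations are given as a unit quaternion [w, x, y, z].
In Python, from plant import manip gives the robot as it stands.
- The arm moves only by the tool play_rows, never from a script. Its argument "increments" is a list of rows, each an object with "offset": the shift along the tool's x, y, z in mm, a list of three; "twist": the turn about the tool's z in rad; "grip": the opening, from 0 (shut) to 1 (fully open). In form: [{"offset": [dx, dy, dz], "twist": twist, "grip": grip}, ...]. A call has 1 to 5 rows; each row is the pose to reach, as a shift and turn from the pose commanded when the call began, along the tool's axes at that moment; what a row does not reach only later rows make up. A row lasts 1/12 s, in which the tool goes at most 41.7 mm and 7.16 degrees, less where a joint would pass 70% of its speed; a pose out of reach is approached as far as the arm can. A call with a gripper value outside its range is refused whole. The fingers move at their own pace and stop on an object; the grip force is fixed at half the most. Time passes only in rows, so rows that repeat a pose let the fingers close. It gives the time, the measured TCP pose, the force and the opening at its end, in the units of the state.
- manip.state(): the state, without advancing time (a new reading comes with each control period).
- manip.grab_frame(name): name is "scene" or "top" or "wrist"; returns the picture (420x560x3 uint8, blue, green, red); there is no depth.
- manip.get_calibration(name): a dict with "fx", "fy", "cx", "cy" (pixels), "k1" (the pictures are not rectified: a ray, as slopes to the right and down, at radius r is drawn at 1 + k1 r^2 times it, then the intrinsics apply), "T" (4x4, takes a point from camera to world coordinates). Camera axes: x right, y down, z forward; pixel columns grow to the right and rows downward; lengths in m; the calibration is good to about 2 mm. A picture is of the moment at which its call begins: read the wrist's pose just before it. get_calibration takes no time and is no camera call; for the wrist camera it gives the pose at the moment of the call.
- manip.job_done(): hands the job in, once; it reports no verdict.
Trained networks look in the newest picture that a camera, given by its name, has taken for a name from the list of things; names that differ only in an ending like _2 or _b are one class to them, and where a whole thing is asked for, a point or a joint stands for the part that bears it (a point fixed in the world has none). Each returns a list of dicts, best first, with "p" (0 to 1); they miss things now and then, are a little off and sometimes report something else, mostly with a low value. They report only what shows in the picture. A call takes as long as a camera call. They do not tell look-alikes from the thing itself.
- manip.boxes_of(query, camera): "xyz" ([x, y, z] in m, in the coordinates of the camera as it stood for that picture, good to about 4 mm: the middle of the surface that is visible of it).
- manip.tip_of(query, camera): "xyz" ([x, y, z] in m, in the coordinates of the camera as it stood for that picture, good to about 4 mm: a listed point, or the origin of a listed thing).
The state is a dict: "time": time; "joint_pos": joint angles; "joint_vel": joint speeds; "joint_efforts": joint torques, N m; "tool_pos": TCP position; "tool_rot": TCP orientation; "contact_force": force on the tool from outside, world axes, zero at the start; "ft_torque": the same for the moment, N m; "gripper_width": opening from 0.0 (shut) to 1.0 (fully open).
Only numpy, scipy, OpenCV 4.12 (cv2) and the standard library are available. Lean on these libraries where they do the work, as an engineer would, in place of code of your own. Each camera call takes 0.05 s, during which the arm holds its last target. There are 200 camera calls.

## Working session

There is one attempt and no reset: what is moved stays moved. The work goes in short steps, Python scripts to look and compute and a tool call to move; the robot and the scene stay as the last step left them, time stands still between calls to the robot, and variables do not carry over. Pictures are saved under pics/ and viewed, about 8 in all and at most 12, crops included, and the job is handed in when it is done.

Besides the shell and the picture viewer there is one more tool, called after ">>>" as name(argument=value, ...) on one line, values as JSON. play_rows: Moves the arm, as the interface text tells. Its arguments: {"type":"object","properties":{"increments":{"type":"array"}},"required":["increments"]}

```bash
mkdir -p pics
cat > h.py <<'E'
from plant import manip
import numpy as np, cv2
def w(cam,p):
    T=np.array(manip.get_calibration(cam)["T"]); return (T@np.r_[p,1])[:3]
def px(cam,P):
    c=manip.get_calibration(cam);T=np.array(c["T"]);q=np.linalg.inv(T)@np.r_[P,1];s=q[:2]/q[2];s=s*(1+c["k1"]*(s@s))
    return np.array([c["fx"]*s[0]+c["cx"],c["fy"]*s[1]+c["cy"]])
def ray(cam,uv,z):
    c=manip.get_calibration(cam);T=np.array(c["T"]);d=np.array([(uv[0]-c["cx"])/c["fx"],(uv[1]-c["cy"])/c["fy"]]);s=d.copy()
    for _ in range(20): s=d/(1+c["k1"]*(s@s))
    v=T[:3,:3]@np.r_[s,1];o=T[:3,3];return o+v*(z-o[2])/v[2]
def tip(n,cam,k=3):
    for r in manip.tip_of(n,cam)[:k]: print(cam,n,round(r["p"],2),w(cam,r["xyz"]).round(4),px(cam,w(cam,r["xyz"])).round(0))
E
python3 - <<'E'
from h import *
np.set_printoptions(suppress=True)
s=manip.state();print(s)
ims=[]
for c in ("scene","top"):
    im=manip.grab_frame(c);cv2.imwrite(f"pics/{c}0.png",im)
    print(c,np.array(manip.get_calibration(c)["T"]).round(3).tolist())
    for n in ("station","gate_handle","gate_hinge","cell_center","home","spare_center","bottle_center","wrench_grip"): tip(n,c)
E
```

```text
{'time': 0.0, 'joint_pos': array([ 1.06605033,  0.0533867 ,  1.6142826 , -0.00000246,  1.47600542,
       -0.11901221]), 'joint_vel': array([ 0.0003602 , -0.00002458,  0.00232079, -0.00070079, -0.00041844,
        0.00035912]), 'joint_efforts': array([ -0.00128703, -39.36973214, -37.01628327,  -0.00032756,
         0.00717865,   0.00000207]), 'tool_pos': array([0.23502904, 0.57884335, 0.40345096]), 'tool_rot': array([-0.00031827,  0.1916732 ,  0.98145825, -0.00099119]), 'contact_force': array([-0.35847881, -0.7784854 , -0.21040635]), 'ft_torque': array([-0.02282954,  0.00091873, -0.00726226]), 'gripper_width': 0.9994298301738404}
scene [[0.841, 0.391, -0.373, 0.952], [0.541, -0.611, 0.578, -0.716], [-0.002, -0.688, -0.725, 1.038], [0.0, 0.0, 0.0, 1.0]]
scene station 0.63 [ 0.5063 -0.0397 -0.0045] [278. 249.]
scene gate_handle 0.68 [ 0.5771 -0.1259  0.1969] [283. 234.]
scene gate_hinge 0.76 [ 0.6372 -0.0399  0.0772] [320. 251.]
scene gate_hinge 0.66 [ 0.5064 -0.2105  0.0559] [241. 279.]
scene gate_hinge 0.17 [ 0.5185 -0.5291  0.0426] [160. 388.]
scene cell_center 0.64 [ 0.3686 -0.207 
[... 426 characters left out ...]
-0.004, 0.004], [0.006, -0.124, -0.992, 1.346], [0.0, 0.0, 0.0, 1.0]]
top station 0.81 [ 0.5034 -0.0433  0.0017] [293. 214.]
top gate_handle 0.9 [ 0.5744 -0.1307  0.1999] [329. 179.]
top gate_hinge 0.59 [ 0.631  -0.0433  0.0817] [294. 168.]
top cell_center 0.97 [ 0.5027 -0.2084  0.05  ] [349. 214.]
top cell_center 0.83 [ 0.3693 -0.2079  0.0502] [349. 259.]
top cell_center 0.83 [ 0.6434 -0.2513  0.0432] [363. 168.]
top home 0.6 [0.5083 0.0635 0.0497] [258. 210.]
top spare_center 0.86 [ 0.5132 -0.5285  0.0448] [455. 212.]
top bottle_center 0.81 [0.5371 0.4865 0.0975] [110. 196.]
top bottle_center 0.71 [ 0.5023 -0.2157  0.0517] [352. 214.]
top wrench_grip 0.66 [0.3805 0.2646 0.0031] [191. 253.]
```

View pics/scene0.png

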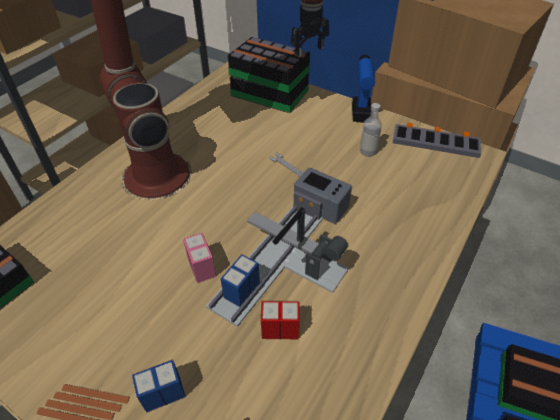

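View pics/top0.png

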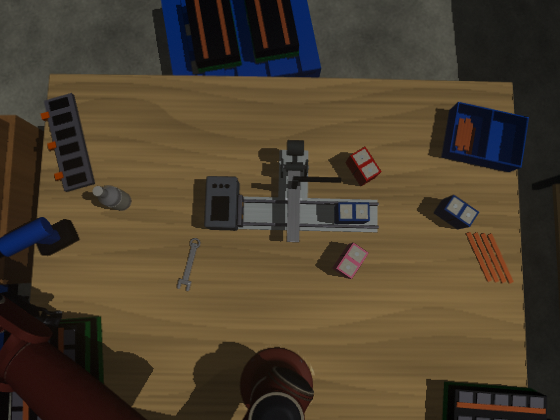

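The images agree:
- The pack in the lane is blue, at top image (350,212).
- The look-alikes are pink at (350,260) and red at (364,166).
- The spare is at (458,211).
- The barrier is lowered, and its handle is at (320,180).

Fused positions: station at (0.505,-0.042) with yaw near 0, and handle at (0.575,-0.128,0.20). I'm moving to the robot's side of the handle with the fingers shut.

>>> play_rows(increments=[{"offset": [-27, -27, -5], "twist": 0, "grip": 0}, {"offset": [-54, -54, -10], "twist": 0, "grip": 0}, {"offset": [-81, -81, -15], "twist": 0, "grip": 0}, {"offset": [-108, -108, -20], "twist": 0, "grip": 0}, {"offset": [-135, -135, -20], "twist": 0, "grip": 0}])

```text
time: 1.32
tool_pos: [0.3098, 0.4018, 0.426]
tool_rot: [0.001, 0.191, 0.982, 0.001]
contact_force: [1.1, -1.0, 1.0]
gripper_width: 0.301
```

>>> play_rows(increments=[{"offset": [-27, -27, 0], "twist": 0, "grip": 0}, {"offset": [-54, -54, 0], "twist": 0, "grip": 0}, {"offset": [-81, -81, 0], "twist": 0, "grip": 0}, {"offset": [-108, -108, 0], "twist": 0, "grip": 0}, {"offset": [-135, -135, 0], "twist": 0, "grip": 0}])

```text
time: 1.73
tool_pos: [0.3838, 0.2256, 0.425]
tool_rot: [0.0, 0.191, 0.981, 0.0]
contact_force: [0.3, 0.3, 0.1]
gripper_width: 0.001
```

>>> play_rows(increments=[{"offset": [-27, -27, 0], "twist": 0, "grip": 0}, {"offset": [-54, -54, 0], "twist": 0, "grip": 0}, {"offset": [-81, -81, 0], "twist": 0, "grip": 0}, {"offset": [-108, -108, 0], "twist": 0, "grip": 0}, {"offset": [-135, -135, 0], "twist": 0, "grip": 0}])

```text
time: 2.15
tool_pos: [0.4582, 0.0495, 0.4251]
tool_rot: [0.001, 0.192, 0.981, 0.0]
contact_force: [0.8, 0.4, -0.3]
gripper_width: 0.0
```

>>> play_rows(increments=[{"offset": [-27, -27, 0], "twist": -0.08, "grip": 0}, {"offset": [-54, -54, 0], "twist": -0.16, "grip": 0}, {"offset": [-81, -81, 0], "twist": -0.24, "grip": 0}, {"offset": [-108, -108, 0], "twist": -0.32, "grip": 0}, {"offset": [-130, -135, 0], "twist": -0.386, "grip": 0}])

```text
time: 2.57
tool_pos: [0.5282, -0.1248, 0.4248]
tool_rot: [0.0, -0.002, 1.0, -0.0]
contact_force: [-0.6, -0.3, -0.1]
gripper_width: -0.001
```

```bash
cat >> h.py <<'E'
from scipy.spatial.transform import Rotation as R
def st():
    s=manip.state();q=s["tool_rot"];r=R.from_quat([*q[1:],q[0]]).as_matrix()
    print(round(s["time"],2),"pos",s["tool_pos"].round(4),"tx",r[:,0].round(3),"ty",r[:,1].round(3),"F",s["contact_force"].round(1),"q",s["joint_pos"].round(2),"g",round(s["gripper_width"],2));return s,r
def off(s,r,P): print("offset mm",(r.T@(np.array(P)-s["tool_pos"])*1000).round(0))
E
python3 - <<'E'
from h import *
s,r=st(); off(s,r,[.53,-.135,.423]); off(s,r,[.53,-.135,.338])
im=manip.grab_frame("wrist");cv2.imwrite("pics/w1.png",im);tip("gate_handle","wrist");tip("cell_center","wrist")
manip.grab_frame("top");tip("gate_handle","top")
E
```

```text
2.57 pos [ 0.5282 -0.1248  0.4248] tx [-1.    -0.003 -0.001] ty [-0.003  1.    -0.   ] F [-0.6 -0.3 -0.1] q [-0.37 -0.16  1.78  0.    1.52 -1.94] g -0.0
offset mm [ -2. -10.   2.]
offset mm [ -2. -10.  87.]
wrist gate_handle 0.65 [0.5058 0.0644 0.0527] [449. 165.]
wrist cell_center 0.91 [ 0.3659 -0.2117  0.0462] [195.  28.]
wrist cell_center 0.8 [ 0.6452 -0.2523  0.0479] [182. 272.]
```

View pics/w1.png

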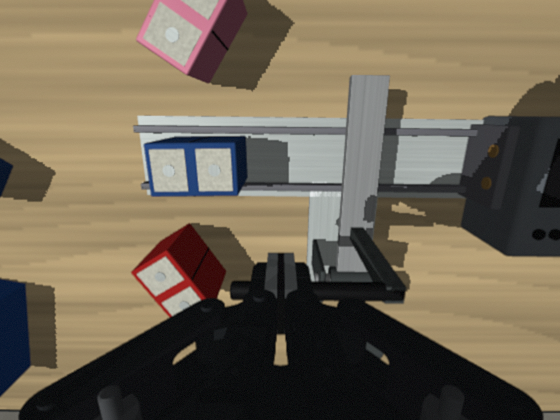

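Run:
```python
from h import *
for P in ([.575,-.128,.2],[.575,-.162,.2],[.505,-.208,.053],[.505,-.302,.008],[.505,.108,.083],[.528,-.125,.252]): print(P,px("wrist",P).round(0))
```

```text
[0.575, -0.128, 0.2] [273. 291.]
[0.575, -0.162, 0.2] [227. 291.]
[0.505, -0.208, 0.053] [205. 165.]
[0.505, -0.302, 0.008] [140. 159.]
[0.505, 0.108, 0.083] [500. 170.]
[0.528, -0.125, 0.252] [276. 270.]
```

Picture w1 shows the handle's free end at about (231,291) and the pack at (197,167), matching the prediction of (227,291). The pink and red packs are off to the sides. Next I lower beside the handle, then push level along +x.

>>> play_rows(increments=[{"offset": [0, -4, 20], "twist": 0, "grip": 0}, {"offset": [0, -8, 45], "twist": 0, "grip": 0}, {"offset": [0, -10, 70], "twist": 0, "grip": 0}, {"offset": [0, -10, 87], "twist": 0, "grip": 0}, {"offset": [0, -10, 87], "twist": 0, "grip": 0}])

```text
time: 3.23
tool_pos: [0.526, -0.1306, 0.333]
tool_rot: [-0.004, -0.001, 1.0, 0.002]
contact_force: [-0.9, 0.6, -0.3]
gripper_width: 0.003
```

>>> play_rows(increments=[{"offset": [-10, 0, 0], "twist": 0, "grip": 0}, {"offset": [-20, 0, 0], "twist": 0, "grip": 0}, {"offset": [-30, 0, 0], "twist": 0, "grip": 0}, {"offset": [-40, 0, 0], "twist": 0, "grip": 0}, {"offset": [-50, 0, 0], "twist": 0, "grip": 0}])

```text
time: 3.65
tool_pos: [0.5795, -0.1326, 0.3406]
tool_rot: [0.001, -0.0, 1.0, -0.001]
contact_force: [-2.2, -1.4, -0.3]
gripper_width: -0.0
```

>>> play_rows(increments=[{"offset": [-12, 0, 0], "twist": 0, "grip": 0}, {"offset": [-24, 0, 0], "twist": 0, "grip": 0}, {"offset": [-36, 0, 0], "twist": 0, "grip": 0}, {"offset": [-48, 0, 0], "twist": 0, "grip": 0}, {"offset": [-60, 0, 0], "twist": 0, "grip": 0}])

```text
time: 4.07
tool_pos: [0.6394, -0.1324, 0.3387]
tool_rot: [0.001, -0.0, 1.0, -0.0]
contact_force: [-0.9, -0.3, 0.1]
gripper_width: -0.002
```

>>> play_rows(increments=[{"offset": [-10, 0, 0], "twist": 0, "grip": 0}, {"offset": [-20, 0, 0], "twist": 0, "grip": 0}, {"offset": [-28, 0, 0], "twist": 0, "grip": 0}, {"offset": [-28, 0, 0], "twist": 0, "grip": 0}, {"offset": [-28, 0, 0], "twist": 0, "grip": 0}])

```text
time: 4.48
tool_pos: [0.6662, -0.1325, 0.338]
tool_rot: [0.0, -0.0, 1.0, -0.0]
contact_force: [-0.8, -0.4, 0.6]
gripper_width: 0.004
```

>>> play_rows(increments=[{"offset": [0, 0, 0], "twist": 0, "grip": 0}, {"offset": [0, 0, 0], "twist": 0, "grip": 0}, {"offset": [0, 0, 0], "twist": 0, "grip": 0}, {"offset": [0, 0, 0], "twist": 0, "grip": 0}, {"offset": [0, 0, 0], "twist": 0, "grip": 0}])

```text
time: 4.9
tool_pos: [0.6654, -0.1326, 0.3378]
tool_rot: [0.0, -0.0, 1.0, -0.0]
contact_force: [-0.6, 0.5, -0.3]
gripper_width: 0.002
```

Run:
```python
from h import *
s,r=st()
im=manip.grab_frame("scene");cv2.imwrite("pics/s2.png",cv2.resize(im[180:360,170:410],None,fx=3,fy=3));tip("gate_handle","scene");tip("cell_center","scene")
```

```text
4.9 pos [ 0.6654 -0.1326  0.3378] tx [-1. -0. -0.] ty [-0.  1. -0.] F [-0.6  0.5 -0.3] q [-0.31  0.22  1.54 -0.    1.38 -1.88] g 0.0
scene gate_handle 0.63 [ 0.7619 -0.1274  0.1288] [349. 286.]
scene cell_center 0.93 [ 0.6502 -0.254   0.0461] [279. 322.]
scene cell_center 0.58 [ 0.5064 -0.2103  0.0547] [241. 279.]
scene cell_center 0.58 [ 0.3676 -0.2107  0.0449] [199. 258.]
```

View pics/s2.png

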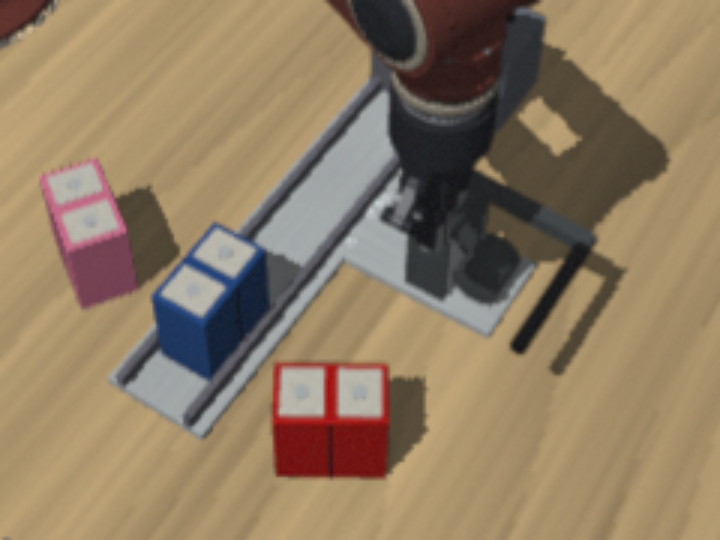

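The picture shows the barrier upright: the handle is at crop (555,295), measured at z=0.129 where 0.130 is expected for 1.65 rad. The blue pack is in the lane at (210,300). Now I rise, back off, and turn to get behind the pack.

>>> play_rows(increments=[{"offset": [0, -10, -20], "twist": 0, "grip": 0}, {"offset": [15, -30, -45], "twist": 0.12, "grip": 0}, {"offset": [40, -55, -60], "twist": 0.24, "grip": 0}, {"offset": [65, -80, -70], "twist": 0.36, "grip": 0}, {"offset": [90, -105, -70], "twist": 0.48, "grip": 0}])

```text
time: 5.47
tool_pos: [0.5752, -0.2385, 0.4116]
tool_rot: [0.003, 0.24, 0.971, -0.001]
contact_force: [0.8, -0.2, 0.7]
gripper_width: -0.002
```

>>> play_rows(increments=[{"offset": [0, 0, 0], "twist": 0.12, "grip": 0}, {"offset": [0, 0, 0], "twist": 0.24, "grip": 0}, {"offset": [0, 0, 0], "twist": 0.36, "grip": 0}, {"offset": [0, 0, 0], "twist": 0.48, "grip": 0}, {"offset": [0, 0, 0], "twist": 0.6, "grip": 0}])

```text
time: 5.88
tool_pos: [0.5755, -0.2377, 0.4078]
tool_rot: [0.0, 0.517, 0.856, 0.0]
contact_force: [-0.0, -0.0, -0.7]
gripper_width: 0.005
```

>>> play_rows(increments=[{"offset": [0, 0, 0], "twist": 0.12, "grip": 0}, {"offset": [0, 0, 0], "twist": 0.24, "grip": 0}, {"offset": [0, 0, 0], "twist": 0.36, "grip": 0}, {"offset": [0, 0, 0], "twist": 0.49, "grip": 0}, {"offset": [0, 0, 0], "twist": 0.49, "grip": 0}])

```text
time: 6.3
tool_pos: [0.5756, -0.2376, 0.4077]
tool_rot: [0.0, 0.708, 0.707, 0.0]
contact_force: [-0.3, 0.1, -1.0]
gripper_width: 0.004
```

Run:
```python
from h import *
s,r=st(); off(s,r,[.505,-.305,.41]);off(s,r,[.505,-.305,.212])
im=manip.grab_frame("top");cv2.imwrite("pics/t3.png",cv2.resize(im[120:260,190:400],None,fx=3.5,fy=3.5))
tip("cell_center","top")
manip.grab_frame("wrist");tip("cell_center","wrist");tip("home","wrist")
```

```text
6.3 pos [ 0.5756 -0.2376  0.4077] tx [ 0.001  1.    -0.   ] ty [ 1.    -0.001  0.   ] F [-0.3  0.1 -1. ] q [-0.51  0.05  1.62  0.    1.48 -0.51] g 0.0
offset mm [-68. -71.  -2.]
offset mm [-68. -71. 196.]
top cell_center 0.58 [ 0.6471 -0.2462  0.0419] [361. 167.]
wrist cell_center 0.84 [ 0.642  -0.2478  0.0462] [339. 194.]
wrist cell_center 0.74 [ 0.3676 -0.2114  0.0459] [ 93. 161.]
```

View pics/t3.png

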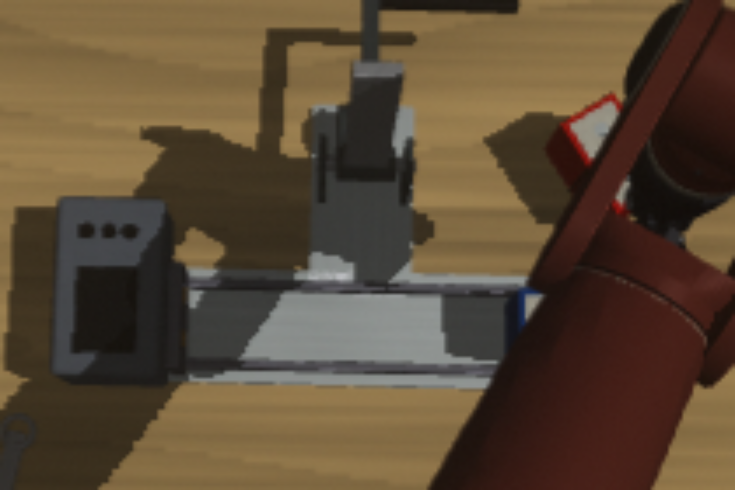

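The barrier stays raised, upright at crop (375,110), and the lane is clear. The lane is tilted about -0.02 rad, so I start behind the pack at x=0.501 and drift to 0.506.

>>> play_rows(increments=[{"offset": [-20, -20, 0], "twist": 0, "grip": 0}, {"offset": [-45, -45, 0], "twist": 0, "grip": 0}, {"offset": [-72, -75, 0], "twist": 0, "grip": 0}, {"offset": [-72, -75, 30], "twist": 0, "grip": 0}, {"offset": [-72, -75, 60], "twist": 0, "grip": 0}])

```text
time: 6.97
tool_pos: [0.5, -0.3117, 0.3503]
tool_rot: [0.003, 0.707, 0.707, 0.0]
contact_force: [-0.1, 0.1, 0.1]
gripper_width: -0.0
```

>>> play_rows(increments=[{"offset": [0, 0, 35], "twist": 0, "grip": 0}, {"offset": [0, 0, 70], "twist": 0, "grip": 0}, {"offset": [0, 0, 100], "twist": 0, "grip": 0}, {"offset": [0, 0, 125], "twist": 0, "grip": 0}, {"offset": [0, 0, 136], "twist": 0, "grip": 0}])

```text
time: 7.38
tool_pos: [0.4993, -0.3086, 0.2073]
tool_rot: [-0.003, 0.706, 0.708, -0.0]
contact_force: [0.5, 0.1, -0.0]
gripper_width: -0.001
```

Run:
```python
from h import *
s,r=st(); off(s,r,[.506,.017,.212])
im=manip.grab_frame("scene");cv2.imwrite("pics/s4.png",cv2.resize(im[180:360,170:410],None,fx=3,fy=3));tip("cell_center","scene")
```

```text
7.38 pos [ 0.4993 -0.3086  0.2073] tx [-0.002  1.     0.004] ty [ 1.     0.002 -0.005] F [ 0.5  0.1 -0. ] q [-0.68  0.17  1.84 -0.    1.14 -0.68] g -0.0
offset mm [326.   7.  -3.]
scene cell_center 0.86 [ 0.6497 -0.2527  0.0445] [280. 321.]
scene cell_center 0.82 [ 0.5077 -0.2114  0.0518] [241. 281.]
```

View pics/s4.png

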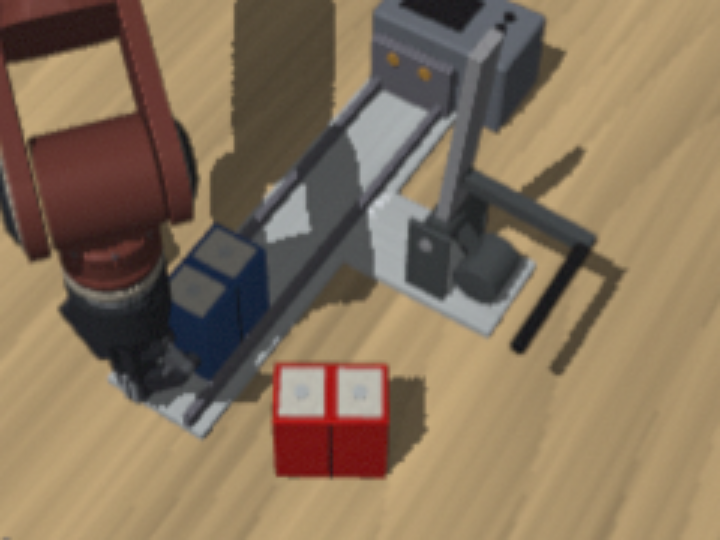

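The gripper is behind the blue pack in the lane (crop (140,380), pack at (215,300)), and the barrier is upright. Pushing now.

>>> play_rows(increments=[{"offset": [9, 0, 0], "twist": 0, "grip": 0}, {"offset": [18, 0, 0], "twist": 0, "grip": 0}, {"offset": [27, 0, 0], "twist": 0, "grip": 0}, {"offset": [34, 1, 0], "twist": 0, "grip": 0}, {"offset": [40, 1, 0], "twist": 0, "grip": 0}])

```text
time: 7.9
tool_pos: [0.5022, -0.2689, 0.2132]
tool_rot: [0.002, 0.706, 0.708, -0.0]
contact_force: [0.4, -2.5, -0.2]
gripper_width: 0.0
```

>>> play_rows(increments=[{"offset": [6, 0, 0], "twist": 0, "grip": 0}, {"offset": [13, 0, 0], "twist": 0, "grip": 0}, {"offset": [21, 0, 0], "twist": 0, "grip": 0}, {"offset": [30, 1, 0], "twist": 0, "grip": 0}, {"offset": [40, 1, 0], "twist": 0, "grip": 0}])

```text
time: 8.32
tool_pos: [0.5028, -0.229, 0.2119]
tool_rot: [0.0, 0.707, 0.707, 0.0]
contact_force: [0.2, -1.9, 1.6]
gripper_width: 0.001
```

>>> play_rows(increments=[{"offset": [10, 0, 0], "twist": 0, "grip": 0}, {"offset": [20, 0, 0], "twist": 0, "grip": 0}, {"offset": [30, 1, 0], "twist": 0, "grip": 0}, {"offset": [40, 1, 0], "twist": 0, "grip": 0}, {"offset": [50, 1, 0], "twist": 0, "grip": 0}])

```text
time: 8.73
tool_pos: [0.5035, -0.1785, 0.2115]
tool_rot: [-0.0, 0.707, 0.708, -0.0]
contact_force: [-0.6, -2.1, -0.5]
gripper_width: 0.002
```

>>> play_rows(increments=[{"offset": [10, 0, 0], "twist": 0, "grip": 0}, {"offset": [20, 0, 0], "twist": 0, "grip": 0}, {"offset": [30, 1, 0], "twist": 0, "grip": 0}, {"offset": [40, 1, 0], "twist": 0, "grip": 0}, {"offset": [50, 1, 0], "twist": 0, "grip": 0}])

```text
time: 9.15
tool_pos: [0.5045, -0.1286, 0.2115]
tool_rot: [-0.0, 0.707, 0.707, -0.0]
contact_force: [-0.7, -2.2, -0.8]
gripper_width: 0.005
```

Run:
```python
from h import *
s,r=st(); off(s,r,[.506,.006,.212])
im=manip.grab_frame("scene");cv2.imwrite("pics/s5.png",cv2.resize(im[150:330,170:410],None,fx=3,fy=3));tip("cell_center","scene");tip("gate_handle","scene")
```

```text
9.15 pos [ 0.5045 -0.1286  0.2115] tx [-0.001  1.     0.   ] ty [ 1.     0.001 -0.   ] F [-0.7 -2.2 -0.8] q [-0.39  0.01  2.    0.    1.13 -0.39] g 0.0
offset mm [135.   2.  -0.]
scene cell_center 0.78 [ 0.652  -0.2533  0.0409] [280. 323.]
scene cell_center 0.73 [ 0.3688 -0.2094  0.043 ] [200. 258.]
scene cell_center 0.55 [ 0.5067 -0.0685  0.0521] [272. 243.]
scene gate_handle 0.92 [ 0.7611 -0.1299  0.1292] [348. 286.]
```

View pics/s5.png

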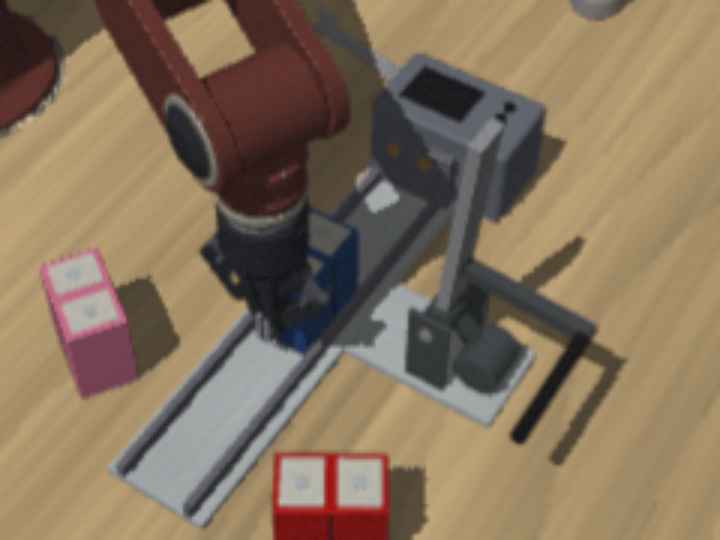

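The pack is sliding upright (crop (320,280)) at y≈-0.07, and the barrier is up. About 135 mm remain, and I'll creep the last part.

>>> play_rows(increments=[{"offset": [10, 0, 0], "twist": 0, "grip": 0}, {"offset": [20, 0, 0], "twist": 0, "grip": 0}, {"offset": [30, 0, 0], "twist": 0, "grip": 0}, {"offset": [40, 1, 0], "twist": 0, "grip": 0}, {"offset": [50, 1, 0], "twist": 0, "grip": 0}])

```text
time: 9.72
tool_pos: [0.5056, -0.0787, 0.2119]
tool_rot: [0.0, 0.707, 0.707, 0.0]
contact_force: [-1.0, -3.1, 1.2]
gripper_width: 0.0
```

>>> play_rows(increments=[{"offset": [10, 0, 0], "twist": 0, "grip": 0}, {"offset": [20, 0, 0], "twist": 0, "grip": 0}, {"offset": [30, 0, 0], "twist": 0, "grip": 0}, {"offset": [40, 1, 0], "twist": 0, "grip": 0}, {"offset": [50, 1, 0], "twist": 0, "grip": 0}])

```text
time: 10.13
tool_pos: [0.5065, -0.0286, 0.2116]
tool_rot: [-0.0, 0.707, 0.707, -0.0]
contact_force: [-0.4, -2.8, -0.2]
gripper_width: -0.001
```

>>> play_rows(increments=[{"offset": [7, 0, 0], "twist": 0, "grip": 0}, {"offset": [13, 0, 0], "twist": 0, "grip": 0}, {"offset": [18, 0, 0], "twist": 0, "grip": 0}, {"offset": [22, 0, 0], "twist": 0, "grip": 0}, {"offset": [26, 0, 0], "twist": 0, "grip": 0}])

```text
time: 10.55
tool_pos: [0.5064, -0.0033, 0.2116]
tool_rot: [-0.0, 0.707, 0.707, -0.0]
contact_force: [-0.0, -2.2, 0.7]
gripper_width: -0.002
```

>>> play_rows(increments=[{"offset": [2, 0, 0], "twist": 0, "grip": 0}, {"offset": [4, 0, 0], "twist": 0, "grip": 0}, {"offset": [6, 0, 0], "twist": 0, "grip": 0}, {"offset": [8, 0, 0], "twist": 0, "grip": 0}, {"offset": [8, 0, 0], "twist": 0, "grip": 0}])

```text
time: 10.97
tool_pos: [0.5064, 0.0046, 0.2116]
tool_rot: [-0.0, 0.707, 0.707, 0.0]
contact_force: [0.5, 0.1, -0.6]
gripper_width: -0.001
```

>>> play_rows(increments=[{"offset": [1, 0, 0], "twist": 0, "grip": 0}, {"offset": [2, 0, 0], "twist": 0, "grip": 0}, {"offset": [3, 0, 0], "twist": 0, "grip": 0}])

```text
time: 11.22
tool_pos: [0.5064, 0.006, 0.2118]
tool_rot: [0.002, 0.707, 0.708, -0.002]
contact_force: [-2.5, -15.7, 0.7]
gripper_width: 0.003
```

>>> play_rows(increments=[{"offset": [1, 0, 0], "twist": 0, "grip": 0}, {"offset": [2, 0, 0], "twist": 0, "grip": 0}, {"offset": [3, 0, 0], "twist": 0, "grip": 0}])

```text
time: 11.47
tool_pos: [0.5065, 0.007, 0.2121]
tool_rot: [0.004, 0.707, 0.708, -0.004]
contact_force: [-5.0, -27.1, 2.4]
gripper_width: -0.0
```

Firm contact: the force rose to 27 N over 6 mm of commanded travel while the TCP advanced only about 2.4 mm, at the predicted home position. Backing straight off, then up.

>>> play_rows(increments=[{"offset": [-8, 0, 0], "twist": 0, "grip": 0}, {"offset": [-20, 0, 0], "twist": 0, "grip": 0}, {"offset": [-45, 0, 0], "twist": 0, "grip": 0}, {"offset": [-75, 0, 0], "twist": 0, "grip": 0}, {"offset": [-105, 0, 0], "twist": 0, "grip": 0}])

```text
time: 11.88
tool_pos: [0.5064, -0.0955, 0.2117]
tool_rot: [-0.0, 0.706, 0.708, 0.0]
contact_force: [0.7, 0.3, 0.3]
gripper_width: 0.0
```

>>> play_rows(increments=[{"offset": [-35, 0, 0], "twist": 0, "grip": 0}, {"offset": [-70, 0, 0], "twist": 0, "grip": 0}, {"offset": [-105, 0, -10], "twist": 0, "grip": 0}, {"offset": [-130, -10, -40], "twist": 0, "grip": 0}, {"offset": [-140, -20, -75], "twist": 0, "grip": 0}])

```text
time: 12.3
tool_pos: [0.4854, -0.2373, 0.2851]
tool_rot: [-0.002, 0.708, 0.707, -0.0]
contact_force: [0.0, 0.3, -0.2]
gripper_width: -0.001
```

>>> play_rows(increments=[{"offset": [0, 0, -35], "twist": 0, "grip": 0}, {"offset": [0, 0, -70], "twist": 0, "grip": 0}, {"offset": [0, 0, -90], "twist": 0, "grip": 0}, {"offset": [0, 0, -90], "twist": 0, "grip": 0}, {"offset": [0, 0, -90], "twist": 0, "grip": 0}])

```text
time: 12.72
tool_pos: [0.4869, -0.235, 0.3785]
tool_rot: [0.002, 0.707, 0.707, 0.001]
contact_force: [-1.7, -0.1, -0.8]
gripper_width: -0.001
```

Run:
```python
from h import *
s,r=st()
a=manip.grab_frame("scene");tip("cell_center","scene",4);tip("gate_handle","scene",1);tip("home","scene",1)
b=manip.grab_frame("top");tip("cell_center","top",4);tip("gate_handle","top",1);tip("home","top",1);tip("spare_center","top",1)
cv2.imwrite("pics/f.png",np.hstack([cv2.resize(a[120:320,220:400],(540,600)),cv2.resize(b[120:260,190:330],(600,600))])[:, :1140])
im=cv2.imread("pics/f.png");cv2.imwrite("pics/f.png",cv2.resize(im,(798,420)))
```

```text
12.72 pos [ 0.4869 -0.235   0.3785] tx [-0.001  1.    -0.001] ty [1.    0.001 0.003] F [-1.7 -0.1 -0.8] q [-0.59 -0.13  1.84  0.    1.43 -0.59] g -0.0
scene cell_center 0.96 [ 0.6488 -0.2542  0.0469] [279. 321.]
scene cell_center 0.79 [0.5103 0.0654 0.0526] [299. 213.]
scene cell_center 0.69 [ 0.3657 -0.2084  0.0442] [199. 257.]
scene gate_handle 0.63 [ 0.7594 -0.1288  0.1309] [348. 285.]
scene home 0.57 [0.5047 0.0635 0.055 ] [297. 212.]
top cell_center 0.89 [0.5061 0.0639 0.0539] [257. 211.]
top cell_center 0.8 [ 0.6473 -0.2474  0.041 ] [361. 167.]
top gate_handle 0.87 [ 0.7581 -0.1304  0.1324] [326. 121.]
top home 0.94 [0.5069 0.0648 0.0526] [257. 211.]
top spare_center 0.93 [ 0.5109 -0.527   0.0456] [455. 213.]
```

View pics/f.png

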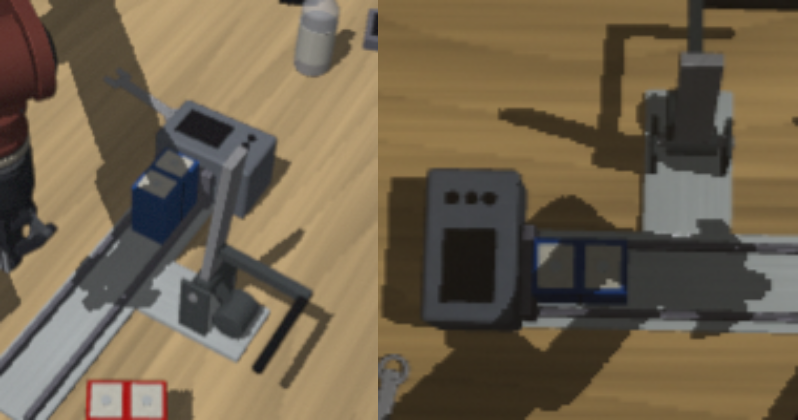

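The pack sits upright against the end stop (right half (580,270), stop face at about 534). The barrier is upright and the robot is clear, so I'm handing in.

```bash
python3 -c "
from plant import manip
print(manip.job_done())"
```

```text
the job is handed in; nothing more can be done
None
```

The job is done and handed in at about 13 s of the 48 s allowed. I pushed the barrier handle level with shut fingers until the arm fell over to fully raised. Then I pushed the blue pack along the lane, under the raised arm, to the end stop.

Last checks:
- **Pack:** the overhead camera puts its centre at (0.506, 0.064, 0.054), within about 2 mm of its estimate of home. The scene camera differs by about 6 mm across the lane, close to the detectors' roughly 4 mm accuracy. In the final picture the pack is upright and touching the stop. At the end of the push the force rose to 27 N, which shows firm contact.
- **Barrier:** still raised, with the handle at 0.131 m. About 0.130 m is expected when fully raised.
- **Robot:** retracted to about 0.2 m above the bench with no contact force beyond sensor noise.
- **Other items:** the spare pack measured where it started, within error. The bottle and wrench were never approached and I did not re-measure them.

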